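# Level the drying plate on its sprung foot

## Task

Set the loose spirit level down on the tilting plate, lying along the plate's length near its middle, and let go of it. Then grip the wing of the levelling-foot knob, press the sprung foot fully down and turn the knob until, with the foot down, the bubble sits between the two lines of the vial. Finish still gripping the knob and pressing it fully down with the bubble centred; leave the two paint jars and the mixing cup where they are.

Things in the scene. Friction and masses are not known exactly. Their poses are not given: they have to be found in the camera images.
- level_center (a point): Centre of the loose spirit level: a plain steel bar 24 (x) x 130 (y, its length) x 34 mm high, 0.22 kg, lying flat on the bench at the start, this point 16.5 mm above its underside. Sides plain up to 25 mm; above that, end blocks and between them a round white vial 12 mm thick. z up, y along the length; either end may face either way.
- bubble (a joint): Place of the 14 mm dark bubble along the level's vial, m: 0 = centred, + towards the level's own +y end, limits +-0.028. It floats to the higher end, 0.8 mm per milliradian of tilt, and settles in 1 to 2 s. Two dark lines 20 mm apart mark the vial's middle: the bubble is between them within 3 mm of 0.
- plate_mid (a point): Middle of the top face of the tilting aluminium plate: 84 (x) x 180 mm (y), rim round it 3 mm high and 4 mm wide, top about 60 mm above the bench. y runs along its length to the pivot end: a level rod 90 mm from this point, 12 mm below the top. The knob is off the -y end. The plate tilts along its length, up to about 0.08 rad either way.
- knob_grip (a point): Centre of the black wing on the foot's knob: 16 mm thick (this point's x), 46 mm long (y), 26 mm high, its top 10 mm above this point; under it a round disc 48 mm across, its top 16 mm below this point. Axis near vertical, 135 mm from plate_mid. 99 mm above the bench with the foot up; sinks 6 mm with the foot, does not rise or sink as the knob turns.
- knob (a joint): Turn of the knob, rad, positive clockwise seen from above, limits +-1.9; takes about 0.06 N m and stays where left. Clockwise raises the knob end of the plate, 0.04 rad of tilt per rad. The value at which the plate is level differs from start to start, between -1.0 and 1.0: read the bubble. At most 1.4 rad of turning is needed, either way.
- foot (a joint): Tilt of the sprung arm that carries foot, knob and plate, rad: 0 = foot up, 0.0267 = fully down on its stop (6 mm lower at the knob). Pressing the knob takes 2 to 5 N at first, 8 to 9 N at the stop; it springs up when let go. Pressing lowers the knob end of the plate as far (0.027 rad of tilt), so the bubble is right only while the foot is held down.
- stand_base (a point): Centre of the underside of the fixed grey stand, 110 (x) x 285 mm (y) x 12 mm; knob over its -y end, pivot at its +y end. Bolted to the bench.
- jar_far: Bystander: paint jar 36 mm across, 52 mm high, beyond the stand's left end. Origin at the centre of the underside.
- jar_near: Bystander: paint jar 34 mm across, 56 mm high, to the left of the level. Origin at the centre of the underside.
- cup: Bystander: mixing cup 43 mm across, 32 mm high, to the right of the stand. Origin at the centre of the underside.

How it is judged:
On the way, in this order (a step that is already met when the one before it is completed fails the run):
1. the level lies along the plate, near its middle, and is let go (x of level_center in the frame of plate_mid between -0.02 and 0.02 m and y of level_center in the frame of plate_mid between -0.02 and 0.02 m and z of level_center in the frame of plate_mid between 0.014 and 0.019 m and angle between the y axis of level_center and the y axis of plate_mid, either way round below 0.17 rad and contact force between the fingers and level below 0.05 N), for 0.2 s.
2. the foot is held fully down by the knob with the bubble between the lines (value of joint foot above 0.0213 rad and value of joint bubble between -0.0035 and 0.0035 m and contact force between the fingers and knob above 20 N), for 0.5 s.
At the end, for the whole second after the job is handed in: The level rests flat on the plate, within 20 mm of its middle both ways and within 10 degrees of its length, untouched; the fingers grip the knob (over 20 N in all) with the foot at least 4.8 mm of its 6 mm down and the bubble within 3.5 mm of the vial's centre, through the last second (all of step 1 and all of step 2 and contact force between the arm and level below 0.05 N); the arm keeps its last pose, push and grip.
It fails at once if a paint jar or the mixing cup was moved (more than 30 mm) (distance of any of jar_far, jar_near, cup from where it was at the start of the episode above 0.03 m).
It also fails if it takes over 56 s, if anything falls off the work surface, if the arm or the gripper's body presses on something with over 40 N, if the wrist force passes 120 N, or if a joint passes its speed limit or range.

## Robot

A 7-joint arm with a two-finger parallel gripper is mounted at the origin on a cart in front of the work surface, level with it; the furniture and walls round the work are solid. World frame = base frame: x ahead of the robot, y to its left, z up, the work surface at z = 0. Lengths are in m, angles in rad, forces in N, time in s.
With the tool pointing down it reaches from about 0.425 to 0.875 m from the base axis. Payload 4.7 kg.
Tool frame: the origin (TCP) lies where the fingers leave the gripper's body, on its centre line; the fingertips stand 70 mm ahead of it and the grasp point (between the pads) lies 51 mm ahead of it; z points along the fingers, y is the line along which they close (so a half turn about z gives the same grasp; the last joint's range is limited). The gripper opens to 87 mm and grips with 3 to 60 N. Pads are 19 mm wide; open, the fingers measure 117 mm over their backs; the gripper's body (75 mm by 190 mm) begins 51 mm behind the grasp point.
Start: joints at [-1.194, 0.321, -0.07, 1.45, 0.023, 1.371, -0.057], TCP at [0.231, 0.608, 0.292] pointing down, gripper open.
Joint ranges: [-2.86, 2.86], [-0.3, 2.09], [-1.38, 1.24], [0.06, 2.45], [-1.56, 4.7], [0.09, 2.05], [-2.69, 2.69]. Speed limits (rad/s): [2.57, 2.57, 3.14, 3.14, 3.14, 3.14, 3.14].

## Interface

Orientations are given as a rotation vector (axis times angle).
In Python, from bench import ctrl gives the robot as it stands.
- The arm moves only by the tool drive_tool, never from a script. Its argument "motion" is a list of rows, each a list of 3 entries, a list of its own where there are three numbers: the shift along the tool's x, y, z in cm, then the turn, a rotation vector about the tool's x, y, z in degrees, then the opening, from -1 (shut) to 1 (fully open). In form: [[[x, y, z], [ax, ay, az], claw], ...]. A call has 1 to 12 rows; each row shifts and turns the commanded pose from where the row before left it, along the tool's axes as they then stand; what a row does not reach is not made up. A row lasts 1/8 s, in which the tool goes at most 62.5 mm and 10.7 degrees, less where a joint would pass 70% of its speed; a pose out of reach is approached as far as the arm can. A call with a gripper value outside its range is refused whole. The fingers move at their own pace and stop on an object; "force" is the grip in N (left out, the last holds). Time passes only in rows, so rows that do not move let the fingers close. It gives the time, the measured TCP pose, the force, the opening and the grip force at its end, in the units of the state.
- ctrl.get_state(): the state, without advancing time (a new reading comes with each control period).
- ctrl.get_image(name): name is "side" or "top" or "wrist"; returns the picture (400x640x3 uint8, red, green, blue); there is no depth.
- ctrl.calibration(name): a dict with "K" (3x3 intrinsics, pixels), "origin" and "attitude" of the camera in the world; the wrist camera has in their place "tool_from_camera" (4x4, takes a point from camera to tool coordinates, whose origin is the TCP and whose axes are the flange's). Camera axes: x right, y up, looking along -z (the intrinsics and any distortion apply to the point x, -y, -z); pixel columns grow to the right and rows downward; lengths in m; the calibration is good to about 2 mm. A picture is of the moment at which its call begins: read the wrist's pose just before it. calibration takes no time and is no camera call.
- ctrl.close_job(): hands the job in; it is judged then, once.
The state is a dict: "time": time; "joint_positions": joint angles; "qd": joint speeds; "joint_torque": joint torques, N m; "position": TCP position; "tool_rot": TCP orientation; "ft_force": force on the tool from outside, world axes, zero at the start; "torque": the same for the moment, N m; "grip_width": opening from 0.0 (shut) to 1.0 (fully open); "grip_force": force on a finger pad.
Only numpy, scipy, OpenCV 4.12 (cv2) and the standard library are available. Lean on these libraries where they do the work, as an engineer would, in place of code of your own. Each camera call takes 0.05 s, during which the arm holds its last target. There are 200 camera calls.

## Working session

There is one attempt and no reset: what is moved stays moved. The work goes in short steps, Python scripts to look and compute and a tool call to move; the robot and the scene stay as the last step left them, time stands still between calls to the robot, and variables do not carry over. Pictures are saved under pics/ and viewed, at most 10 in all, crops included, and the job is handed in when it is done.

Besides the shell and the picture viewer there is one more tool, called after "Call:" by a JSON object that holds its "api" and its "payload", one argument or row to a line. drive_tool: Moves the arm, as the interface text tells. Its arguments: {"type":"object","properties":{"motion":{"type":"array","items":{"type":"array"}},"force":{"type":"number"}},"required":["motion"]}

```bash
mkdir -p pics; ls; python3 - <<'E'
from bench import ctrl
import cv2,numpy as np
print(ctrl.get_state())
for n in("top","side","wrist"):
    im=ctrl.get_image(n); cv2.imwrite(f"pics/{n}0.png",im[:,:,::-1]); print(n,ctrl.calibration(n))
E
```

```text
pics
{'time': 0.0, 'joint_positions': array([-1.19392212,  0.32183226, -0.07007444,  1.45168235,  0.02261506,
        1.37077909, -0.05689765]), 'qd': array([-0.00096078,  0.00014679,  0.00040377,  0.00131386,  0.00106014,
       -0.00033294,  0.0012148 ]), 'joint_torque': array([ 4.82808025e-05, -4.91281736e+01, -4.03738786e-01, -3.12536788e+01,
       -6.39250455e-02,  4.34551982e-02,  1.73414060e-04]), 'position': array([0.23056672, 0.60728519, 0.2911516 ]), 'tool_rot': array([-5.66642189e-01, -3.08983200e+00,  2.98470798e-03]), 'ft_force': array([ 0.37289854, -0.266094  , -0.19945543]), 'torque': array([ 0.05986426, -0.01818044,  0.03145698]), 'grip_force': 0.0, 'grip_width': 0.9970646831259818}
top {'K': array([[417.45003206,   0.        , 325.94266844],
       [  0.        , 417.45003206, 201.07886544],
       [  0.        ,   0.        ,   1.        ]]), 'origin': array([0.26338551, 0.05623891, 1.29292167]), 'attitude': array([ 0.17698595, -0.16748113, -1.52849885])}
side {'K': array([[516.63630521,   0.        , 324.8984121 ],
       [  0.        , 516.63630521, 200.67156003],
       [  0.        ,   0.        ,   1.        ]]), 'origin': array([0.50596425, 1.26839458, 0.87228942]), 'attitude': array([-0.03516359,  1.48129204,  2.76657819])}
wrist {'K': array([[328.12383802,   0.        , 315.26666931],
       [  0.        , 328.12383802, 195.36892995],
       [  0.        ,   0.        ,   1.        ]]), 'tool_from_camera': array([[ 4.53134419e-05,  9.61346379e-01,  2.75341856e-01,
         7.47188640e-02],
       [ 9.99999546e-01,  2.18608887e-04, -9.27836715e-04,
         1.39167147e-03],
       [-9.52164643e-04,  2.75341773e-01, -9.61345932e-01,
        -9.18720830e-02],
       [ 0.00000000e+00,  0.00000000e+00,  0.00000000e+00,
         1.00000000e+00]])}
```

View pics/top0.png

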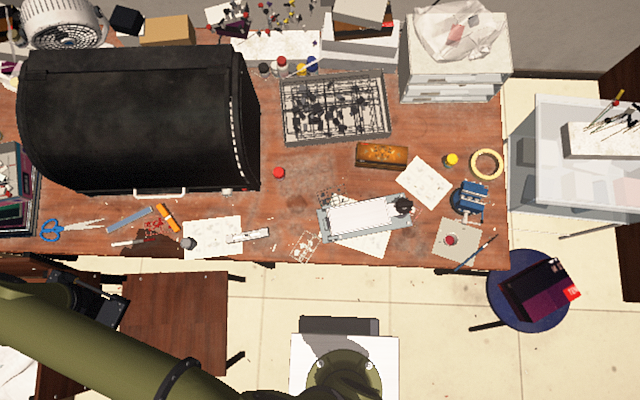

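View pics/side0.png

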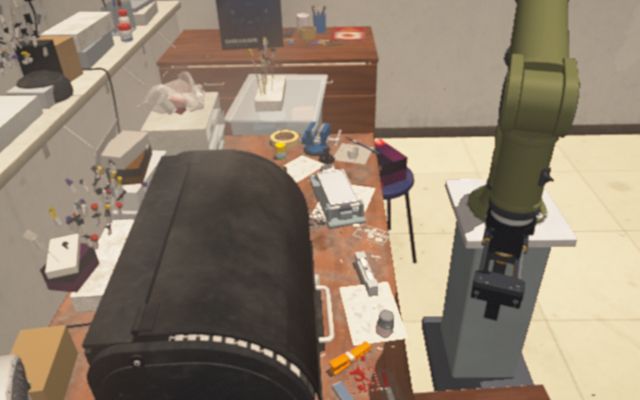

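Top view: stand near (365,217) with the black knob at its right end (402,206), level near (248,235), grey jar (190,243), red jar (279,173), and cup (450,240). Zooming in with a metric rectification.

```bash
cat > h.py <<'E'
from bench import ctrl
import cv2,numpy as np
from scipy.spatial.transform import Rotation as R
def cam(n,st=None):
    c=ctrl.calibration(n); K=c["K"]
    if n=="wrist":
        st=st or ctrl.get_state(); T=c["tool_from_camera"]; Rt=R.from_rotvec(st["tool_rot"]).as_matrix()
        return K,Rt@T[:3,3]+st["position"],Rt@T[:3,:3]
    return K,c["origin"],R.from_rotvec(c["attitude"]).as_matrix()
def pix(C,P):
    K,o,A=C; p=(np.atleast_2d(P)-o)@A; p=p*[1,-1,-1]; q=p@K.T; return q[:,:2]/q[:,2:]
def ray(C,uv,z):
    K,o,A=C; uv=np.atleast_2d(uv).astype(float)
    d=(np.c_[uv,np.ones(len(uv))]@np.linalg.inv(K).T*[1,-1,-1])@A.T
    return o+d*((z-o[2])/d[:,2])[:,None]
E
python3 - <<'E'
from h import *
C=cam("top")
for n,u,z in(("level",[[231,240],[269,232]],.03),("stand",[[323,238],[410,208]],.06),("knob",[[402,206]],.11),("jarn",[[190,242]],.05),("jarf",[[279,173]],.05),("cup",[[450,240]],.03)): print(n,ray(C,u,z).round(3).tolist())
im=cv2.imread("pics/top0.png"); cv2.imwrite("pics/c0.png",cv2.resize(im[160:270,170:430],None,fx=3,fy=3,interpolation=2))
E
```

```text
level [[0.415, 0.353, 0.03], [0.443, 0.239, 0.03]]
stand [[0.427, 0.073, 0.06], [0.527, -0.185, 0.06]]
knob [[0.521, -0.152, 0.11]]
jarn [[0.402, 0.47, 0.05]]
jarf [[0.626, 0.217, 0.05]]
cup [[0.438, -0.312, 0.03]]
```

View pics/c0.png

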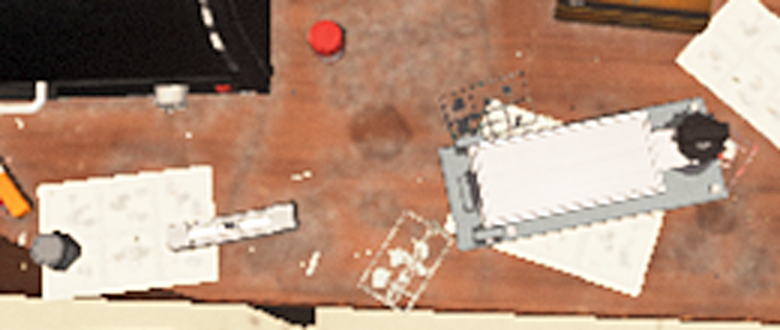

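The crop shows the level's ends at (170,237) and (297,215), the plate's centre near (567,168), and the knob at (702,140). I'll move the wrist over the level.

```bash
cat >> h.py <<'E'
def go(p,yaw,st=None):
    "tool-frame shift (cm) then turn (deg) to TCP p, tool pointing down, tool x at world yaw (deg)"
    st=st or ctrl.get_state(); Rt=R.from_rotvec(st["tool_rot"])
    y=np.radians(yaw); x=np.array([np.cos(y),np.sin(y),0]); z=np.array([0,0,-1.])
    T=R.from_matrix(np.c_[x,np.cross(z,x),z])
    print("shift",(Rt.inv().apply(np.array(p)-st["position"])*100).round(2),"turn",np.degrees((Rt.inv()*T).as_rotvec()).round(2))
E
python3 -c "
from h import *
go([.43,.296,.23],103)"
```

```text
shift [-29.69 -22.03   6.18] turn [-7.000e-02  4.000e-02  5.621e+01]
```

Call:
{"api": "drive_tool", "payload": {
  "motion": [
    [[-4.2,-3.1,0],[0,0,0],1],
    [[-4.2,-3.1,0],[0,0,0],1],
    [[-4.2,-3.1,0],[0,0,0],1],
    [[-4.2,-3.1,0],[0,0,0],1],
    [[-4.2,-3.1,0],[0,0,0],1],
    [[-4.2,-3.1,2],[0,0,0],1],
    [[-4.5,-3.4,4.2],[0,0,9.3],1],
    [[0,0,0],[0,0,9.3],1],
    [[0,0,0],[0,0,9.3],1],
    [[0,0,0],[0,0,9.3],1],
    [[0,0,0],[0,0,9.3],1],
    [[0,0,0],[0,0,9.3],1]
  ]
}}

```text
time: 1.65
position: [0.4268, 0.3018, 0.2347]
tool_rot: [-1.953, -2.46, 0.001]
ft_force: [1.1, 0.7, 0.7]
grip_width: 0.997
grip_force: 0.0
```

Call:
{"api": "drive_tool", "payload": {
  "motion": [
    [[0,0,0],[0,0,0],1],
    [[0,0,0],[0,0,0],1]
  ]
}}

```text
time: 1.9
position: [0.4269, 0.3019, 0.2348]
tool_rot: [-1.943, -2.468, 0.0]
ft_force: [-0.2, -1.6, -0.3]
grip_width: 0.999
grip_force: 0.0
```

```bash
python3 - <<'E'
from h import *
st=ctrl.get_state(); print(st["time"],st["position"],st["joint_positions"].round(2)); go([.43,.296,.23],103,st)
cv2.imwrite("pics/w1.png",ctrl.get_image("wrist")[:,:,::-1])
C=cam("wrist",st); print(pix(C,[[.43,.296,.02]]))
E
```

```text
1.9 [0.42685451 0.30191099 0.23482399] [-0.85  0.09  0.2   1.85 -0.02  1.21 -0.41]
shift [-0.65  0.17  0.48] turn [-0.01  0.    0.58]
[[315.42053458 190.46460129]]
```

View pics/w1.png

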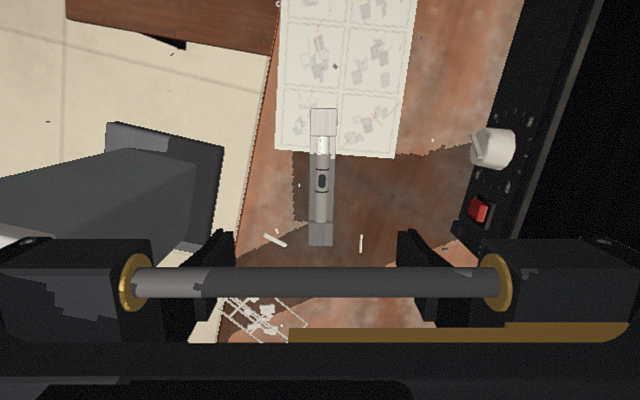

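The level runs from (323,108) to (320,245), and its bubble is near (321,181).

```bash
python3 - <<'E'
from h import *
st=ctrl.get_state(); C=cam("wrist",st)
P=ray(C,[[323,108],[321,245]],.034); print(P,np.linalg.norm(P[0]-P[1])); d=P[0]-P[1]; yaw=np.degrees(np.arctan2(d[1],d[0])); m=P.mean(0); print(m,yaw)
go([m[0],m[1],.063],yaw,st)
E
```

```text
[[0.41827037 0.37277918 0.034     ]
 [0.44725988 0.24767807 0.034     ]] 0.12841604000135734
[0.43276512 0.31022862 0.034     ] 103.04679563885797
shift [ 0.67  0.77 17.19] turn [-0.01  0.    0.49]
```

Call:
{"api": "drive_tool", "payload": {
  "motion": [
    [[0.67,0.77,4],[0,0,0.5],1],
    [[0,0,4],[0,0,0],1],
    [[0,0,4],[0,0,0],1],
    [[0,0,3.7],[0,0,0],1],
    [[0,0,0],[0,0,0],1],
    [[0,0,0],[0,0,0],1]
  ]
}}

```text
time: 2.7
position: [0.4337, 0.3108, 0.0792]
tool_rot: [1.957, 2.457, 0.003]
ft_force: [-0.5, -0.2, 0.3]
grip_width: 1.001
grip_force: 0.0
```

Call:
{"api": "drive_tool", "payload": {
  "motion": [
    [[0,0,0],[0,0,0],-1],
    [[0,0,0],[0,0,0],-1],
    [[0,0,0],[0,0,0],-1],
    [[0,0,0],[0,0,0],-1],
    [[0,0,0],[0,0,0],-1],
    [[0,0,0],[0,0,0],-1],
    [[0,0,0],[0,0,0],-1],
    [[0,0,0],[0,0,0],-1]
  ],
  "force": 30
}}

```text
time: 3.7
position: [0.4325, 0.3102, 0.0778]
tool_rot: [-1.957, -2.457, 0.001]
ft_force: [-2.0, 0.4, 0.8]
grip_width: 0.27
grip_force: 30.0
```

Call:
{"api": "drive_tool", "payload": {
  "motion": [
    [[0,0,-4],[0,0,0],-1],
    [[0,0,-4],[0,0,0],-1],
    [[0,0,-4],[0,0,0],-1],
    [[0,0,-4],[0,0,0],-1],
    [[0,0,0],[0,0,0],-1]
  ]
}}

```text
time: 4.32
position: [0.4344, 0.3112, 0.2411]
tool_rot: [1.957, 2.456, 0.011]
ft_force: [-0.0, 0.4, -1.9]
grip_width: 0.271
grip_force: 30.0
```

```bash
python3 - <<'E'
from h import *
C=cam("top"); c=lambda u,v:[170+u/3,160+v/3]
P=ray(C,[c(470,145),c(648,110),c(665,190),c(483,226)],.06); print(P,P.mean(0)); K=ray(C,[c(702,140)],.109); print(K)
go([.50,-.09,.33],111)
E
```

```text
[[ 0.51714248  0.06578604  0.06      ]
 [ 0.55959925 -0.11277944  0.06      ]
 [ 0.47825279 -0.13006171  0.06      ]
 [ 0.43573262  0.05001634  0.06      ]] [ 0.49768179 -0.03175969  0.06      ]
[[ 0.51989599 -0.15828058  0.109     ]]
shift [-40.55  -2.52  -9.03] turn [ 0.36 -0.16 -8.09]
```

Call:
{"api": "drive_tool", "payload": {
  "motion": [
    [[-5,-0.3,-2],[0,0,0],-1],
    [[-5,-0.3,-2],[0,0,0],-1],
    [[-5,-0.3,-2],[0,0,0],-1],
    [[-5,-0.3,-2],[0,0,0],-1],
    [[-5,-0.3,-1],[0,0,0],-1],
    [[-5,-0.3,0],[0,0,0],-1],
    [[-5,-0.3,0],[0,0,0],-1],
    [[-5,-0.4,0],[0,0,0],-1],
    [[0,0,0],[0,0,0],-1],
    [[0,0,0],[0,0,0],-1],
    [[0,0,0],[0,0,0],-1],
    [[0,0,0],[0,0,0],-1]
  ]
}}

```text
time: 5.82
position: [0.4979, -0.084, 0.3276]
tool_rot: [-1.955, -2.459, 0.0]
ft_force: [-0.4, 0.5, -2.1]
grip_width: 0.272
grip_force: 30.0
```

```bash
python3 - <<'E'
from h import *
st=ctrl.get_state(); print(st["time"],st["position"],st["joint_positions"].round(2))
cv2.imwrite("pics/w2.png",ctrl.get_image("wrist")[:,:,::-1])
E
```

```text
5.825 [ 0.49792414 -0.08401949  0.32762016] [-0.49 -0.03  0.6   1.77  0.01  1.39  0.33]
```

View pics/w2.png

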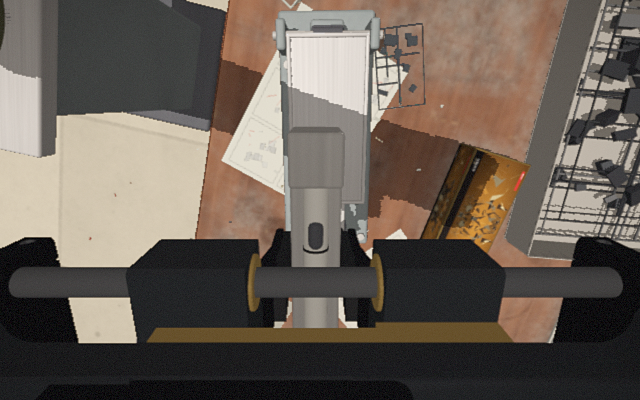

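The plate's pivot-end corners are near (287,33) and (368,33). Its right-hand knob-end corner is near (365,205), and the gripped level points down the plate.

```bash
python3 - <<'E'
from h import *
st=ctrl.get_state(); C=cam("wrist",st)
P=ray(C,[[287,33],[368,33],[365,205],[289,130]],.061); print(P)
print(np.linalg.norm(P[0]-P[1]),np.linalg.norm(P[1]-P[2]))
for a,b in((2,1),(3,0)):
    d=P[b]-P[a]; print(np.degrees(np.arctan2(d[1],d[0])))
d=P[1]-P[0]; print(np.degrees(np.arctan2(d[1],d[0]))+90)
m=(P[0]+P[1])/2
for y in (103,):
    u=np.array([np.cos(np.radians(y)),np.sin(np.radians(y)),0]); print(m-.09*u, m-.225*u)
    q=m-.09*u; go([q[0],q[1],.15],y,st)
E
```

```text
[[ 0.43995853  0.04805748  0.061     ]
 [ 0.5185575   0.0662298   0.061     ]
 [ 0.56341043 -0.1078004   0.061     ]
 [ 0.46128003 -0.04458542  0.061     ]]
0.08067236931361443 0.17971726517128248
104.45236203813897
102.96076815937897
103.01820859553425
[ 0.49950361 -0.03054967  0.061     ] [ 0.52987201 -0.16208963  0.061     ]
shift [ 5.2   1.37 17.78] turn [-0.01 -0.01  0.02]
```

Call:
{"api": "drive_tool", "payload": {
  "motion": [
    [[2.6,0.7,0],[0,0,0],-1],
    [[2.6,0.65,0],[0,0,0],-1],
    [[0,0,4],[0,0,0],-1],
    [[0,0,4],[0,0,0],-1],
    [[0,0,4],[0,0,0],-1],
    [[0,0,3],[0,0,0],-1],
    [[0,0,2],[0,0,0],-1],
    [[0,0,1],[0,0,0],-1],
    [[0,0,0],[0,0,0],-1],
    [[0,0,0],[0,0,0],-1]
  ]
}}

```text
time: 7.12
position: [0.5002, -0.0314, 0.1489]
tool_rot: [1.957, 2.456, 0.002]
ft_force: [-1.3, -0.2, -1.4]
grip_width: 0.275
grip_force: 30.0
```

Call:
{"api": "drive_tool", "payload": {
  "motion": [
    [[0,0,0.2],[0,0,0],-1],
    [[0,0,0.1],[0,0,0],-1],
    [[0,0,0],[0,0,0],-1],
    [[0,0,0],[0,0,0],-1]
  ]
}}

```text
time: 7.62
position: [0.4995, -0.0315, 0.145]
tool_rot: [1.957, 2.457, 0.0]
ft_force: [0.1, -0.1, -2.0]
grip_width: 0.271
grip_force: 30.0
```

Call:
{"api": "drive_tool", "payload": {
  "motion": [
    [[0,0,0.2],[0,0,0],-1],
    [[0,0,0.1],[0,0,0],-1],
    [[0,0,0],[0,0,0],-1],
    [[0,0,0],[0,0,0],-1]
  ]
}}

```text
time: 8.12
position: [0.4995, -0.0315, 0.1419]
tool_rot: [1.958, 2.457, 0.0]
ft_force: [0.1, 0.1, -2.1]
grip_width: 0.277
grip_force: 30.0
```

Call:
{"api": "drive_tool", "payload": {
  "motion": [
    [[0,0,0.2],[0,0,0],-1],
    [[0,0,0],[0,0,0],-1],
    [[0,0,0],[0,0,0],-1]
  ]
}}

```text
time: 8.5
position: [0.4995, -0.0315, 0.1399]
tool_rot: [-1.958, -2.457, 0.0]
ft_force: [0.1, -0.5, -2.1]
grip_width: 0.271
grip_force: 30.0
```

Call:
{"api": "drive_tool", "payload": {
  "motion": [
    [[0,0,0.15],[0,0,0],-1],
    [[0,0,0],[0,0,0],-1],
    [[0,0,0],[0,0,0],-1]
  ]
}}

```text
time: 8.88
position: [0.4995, -0.0315, 0.1384]
tool_rot: [1.958, 2.457, 0.0]
ft_force: [-0.5, 0.1, -1.9]
grip_width: 0.273
grip_force: 30.0
```

Call:
{"api": "drive_tool", "payload": {
  "motion": [
    [[0,0,0.15],[0,0,0],-1],
    [[0,0,0],[0,0,0],-1],
    [[0,0,0],[0,0,0],-1]
  ]
}}

```text
time: 9.25
position: [0.4995, -0.0315, 0.1369]
tool_rot: [-1.957, -2.457, -0.0]
ft_force: [-0.9, 0.2, -2.0]
grip_width: 0.274
grip_force: 30.0
```

Call:
{"api": "drive_tool", "payload": {
  "motion": [
    [[0,0,0.15],[0,0,0],-1],
    [[0,0,0],[0,0,0],-1],
    [[0,0,0],[0,0,0],-1]
  ]
}}

```text
time: 9.62
position: [0.4996, -0.0315, 0.1355]
tool_rot: [1.957, 2.457, 0.0]
ft_force: [0.1, -0.5, -2.4]
grip_width: 0.274
grip_force: 30.0
```

Call:
{"api": "drive_tool", "payload": {
  "motion": [
    [[0,0,0.15],[0,0,0],-1],
    [[0,0,0],[0,0,0],-1],
    [[0,0,0],[0,0,0],-1]
  ]
}}

```text
time: 10.0
position: [0.5, -0.0315, 0.1352]
tool_rot: [1.957, 2.457, 0.001]
ft_force: [-3.2, 0.6, 8.1]
grip_width: 0.273
grip_force: 30.0
```

Call:
{"api": "drive_tool", "payload": {
  "motion": [
    [[0,0,0.15],[0,0,0],-1],
    [[0,0,0],[0,0,0],-1],
    [[0,0,0],[0,0,0],-1]
  ]
}}

```text
time: 10.38
position: [0.5002, -0.0316, 0.1345]
tool_rot: [1.957, 2.457, 0.002]
ft_force: [-5.1, -0.1, 13.0]
grip_width: 0.27
grip_force: 30.0
```

```bash
python3 - <<'E'
from h import *
im=ctrl.get_image("side"); C=cam("side"); u,v=pix(C,[.5,-.03,.08])[0].astype(int); print(u,v)
a=im[v-70:v+60,u-85:u+85,::-1]; b=ctrl.get_image("wrist")[90:340,200:440,::-1]
a=cv2.resize(a,None,fx=3,fy=3,interpolation=2); b=cv2.resize(b,(260,390)); cv2.imwrite("pics/s3.png",np.hstack([a[:390],b]))
E
```

```text
336 180
```

View pics/s3.png

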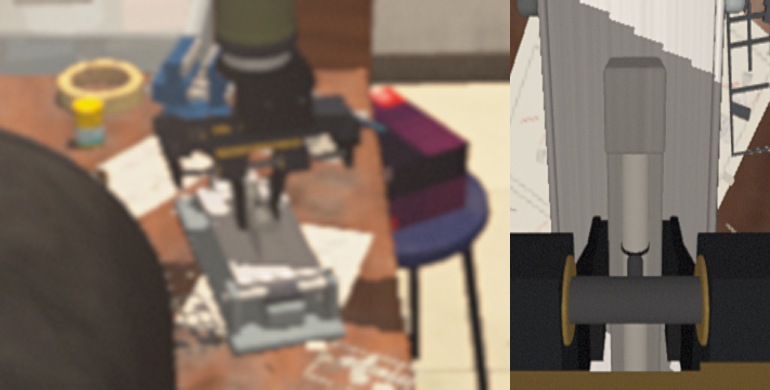

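The level is centred across the plate and in contact with it at about 13 N. I'll ease off slightly and release.

Call:
{"api": "drive_tool", "payload": {
  "motion": [
    [[0,0,-0.15],[0,0,0],-1],
    [[0,0,0],[0,0,0],-0.1],
    [[0,0,0],[0,0,0],0.2],
    [[0,0,0],[0,0,0],0.2],
    [[0,0,0],[0,0,0],0.2],
    [[0,0,0],[0,0,0],0.2],
    [[0,0,0],[0,0,0],0.2]
  ]
}}

```text
time: 11.35
position: [0.4995, -0.0315, 0.1339]
tool_rot: [1.958, 2.457, 0.0]
ft_force: [-0.5, -0.6, 0.0]
grip_width: 0.598
grip_force: 0.0
```

Call:
{"api": "drive_tool", "payload": {
  "motion": [
    [[0,0,-2],[0,0,0],0.3],
    [[0,0,-4],[0,0,0],1],
    [[0,0,-4],[0,0,0],1],
    [[-4,0,-4],[0,0,0],1],
    [[-4,0,-4],[0,0,0],1],
    [[-3,0,0],[0,0,0],1],
    [[0,0,0],[0,0,0],1],
    [[0,0,0],[0,0,0],1],
    [[0,0,0],[0,0,0],1]
  ]
}}

```text
time: 12.48
position: [0.5239, -0.1373, 0.3134]
tool_rot: [-1.954, -2.458, 0.0]
ft_force: [0.9, -0.7, 0.7]
grip_width: 1.0
grip_force: 0.0
```

```bash
python3 - <<'E'
from h import *
st=ctrl.get_state(); print(st["time"],st["position"],st["joint_positions"].round(2))
cv2.imwrite("pics/w4.png",ctrl.get_image("wrist")[:,:,::-1])
cv2.imwrite("pics/top4.png",ctrl.get_image("top")[:,:,::-1])
E
```

```text
12.475 [ 0.52393831 -0.13729046  0.31340641] [-0.42  0.08  0.67  1.71 -0.05  1.37  0.49]
```

View pics/w4.png

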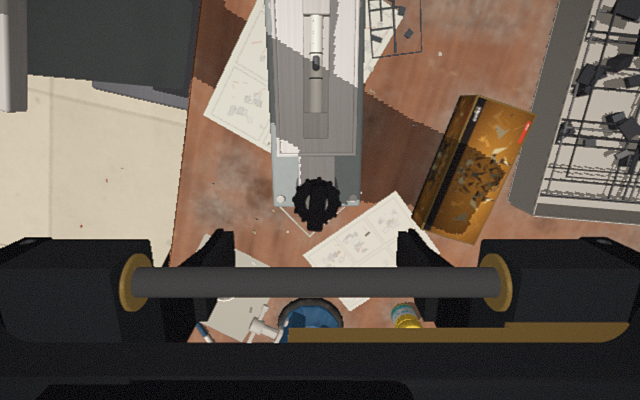

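The level lies along the plate with its bubble near (316,62). The knob is at (317,203). I'll zoom on the knob and vial.

```bash
python3 - <<'E'
from h import *
im=cv2.imread("pics/w4.png")
k=im[170:240,277:357]; l=im[0:150,280:350]
g=np.clip(k.astype(float)*3,0,255).astype(np.uint8)
cv2.imwrite("pics/z4.png",np.hstack([cv2.resize(g,(400,350),interpolation=2),cv2.resize(cv2.rotate(l,0),(400,350*1)[:2],interpolation=2)]))
st=dict(np.load("x.npz")) if 0 else ctrl.get_state(); C=cam("wrist",st)
print(ray(C,[[317,203]],.109))
E
```

```text
[[ 0.53060718 -0.15235464  0.109     ]]
```

View pics/z4.png

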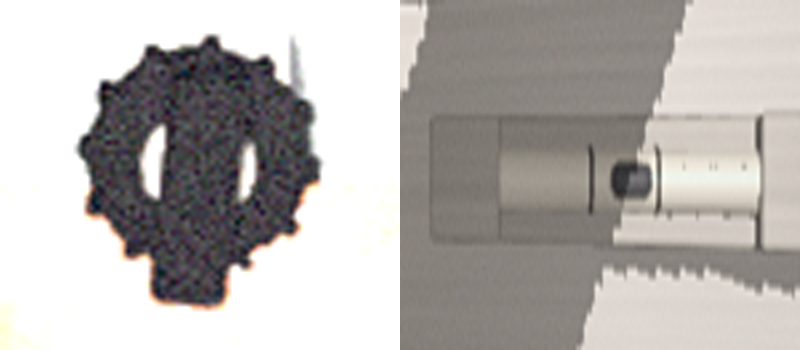

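```bash
python3 - <<'E'
from h import *
st=ctrl.get_state(); C=cam("wrist",st)
c=lambda u,v:[277+u/5,170+v/5]
print(ray(C,[c(200,152)],.083))
W=ray(C,[c(188,303),c(203,150)],.109);print(W); d=W[1]-W[0];print(np.degrees(np.arctan2(d[1],d[0])))
im=cv2.imread("pics/top4.png"); 
Ct=cam("top"); print(pix(Ct,[.53,-.158,.109]))
# vial endpoints: level centre
Q=ray(C,[[315.5,138],[315.5,62]],.092); print(Q)
go([.53,-.158,.2],98,st)
E
```

```text
[[ 0.53192266 -0.15746976  0.083     ]]
[[ 0.53469225 -0.18016092  0.109     ]
 [ 0.53048677 -0.1493408   0.109     ]]
97.77016062579813
[[403.88548107 203.25766283]]
[[ 0.51589433 -0.09507404  0.092     ]
 [ 0.50077615 -0.02977081  0.092     ]]
shift [-2.13  0.13 11.36] turn [-0.02 -0.03  5.02]
```

```bash
python3 -c "
from h import *
go([.5317,-.1575,.157],97.8)"
```

```text
shift [-2.12  0.31 15.66] turn [-0.02 -0.03  5.22]
```

Call:
{"api": "drive_tool", "payload": {
  "motion": [
    [[-2.1,0.3,2],[0,0,5.2],1],
    [[0,0,4],[0,0,0],1],
    [[0,0,4],[0,0,0],1],
    [[0,0,3.5],[0,0,0],1],
    [[0,0,2.1],[0,0,0],1],
    [[0,0,0],[0,0,0],1],
    [[0,0,0],[0,0,0],1]
  ]
}}

```text
time: 13.45
position: [0.5323, -0.1584, 0.1589]
tool_rot: [2.066, 2.366, 0.001]
ft_force: [0.3, -0.6, 0.4]
grip_width: 1.0
grip_force: 0.0
```

Call:
{"api": "drive_tool", "payload": {
  "motion": [
    [[0,0,0],[0,0,0],-1],
    [[0,0,0],[0,0,0],-1],
    [[0,0,0],[0,0,0],-1],
    [[0,0,0],[0,0,0],-1],
    [[0,0,0],[0,0,0],-1],
    [[0,0,0],[0,0,0],-1],
    [[0,0,0],[0,0,0],-1],
    [[0,0,0],[0,0,0],-1]
  ],
  "force": 45
}}

```text
time: 14.45
position: [0.5303, -0.1588, 0.1576]
tool_rot: [-2.065, -2.364, 0.003]
ft_force: [-0.5, 0.7, 0.8]
grip_width: 0.179
grip_force: 45.0
```

Call:
{"api": "drive_tool", "payload": {
  "motion": [
    [[0,0,0.2],[0,0,0],-1],
    [[0,0,0.2],[0,0,0],-1],
    [[0,0,0.2],[0,0,0],-1],
    [[0,0,0],[0,0,0],-1],
    [[0,0,0],[0,0,0],-1]
  ]
}}

```text
time: 15.08
position: [0.5306, -0.1597, 0.1527]
tool_rot: [-2.068, -2.363, 0.002]
ft_force: [-6.1, -0.2, 9.6]
grip_width: 0.182
grip_force: 45.0
```

Call:
{"api": "drive_tool", "payload": {
  "motion": [
    [[0,0,0.2],[0,0,0],-1],
    [[0,0,0],[0,0,0],-1],
    [[0,0,0],[0,0,6],-1],
    [[0,0,0],[0,0,6],-1],
    [[0,0,0],[0,0,6],-1],
    [[0,0,0],[0,0,6],-1],
    [[0,0,0],[0,0,6],-1],
    [[0,0,0],[0,0,6],-1],
    [[0,0,0],[0,0,6],-1],
    [[0,0,0],[0,0,0],-1],
    [[0,0,0],[0,0,0],-1]
  ]
}}

```text
time: 16.45
position: [0.5317, -0.1601, 0.1516]
tool_rot: [2.778, 1.465, 0.001]
ft_force: [-6.5, -1.7, 13.1]
grip_width: 0.18
grip_force: 45.0
```

Call:
{"api": "drive_tool", "payload": {
  "motion": [
    [[0,0,0],[0,0,0],-1],
    [[0,0,0],[0,0,0],-1],
    [[0,0,0],[0,0,0],-1],
    [[0,0,0],[0,0,0],-1],
    [[0,0,0],[0,0,0],-1],
    [[0,0,0],[0,0,0],-1],
    [[0,0,0],[0,0,0],-1],
    [[0,0,0],[0,0,0],-1],
    [[0,0,0],[0,0,0],-1],
    [[0,0,0],[0,0,0],-1],
    [[0,0,0],[0,0,0],-1],
    [[0,0,0],[0,0,0],-1]
  ]
}}

```text
time: 17.95
position: [0.5317, -0.1601, 0.1516]
tool_rot: [2.778, 1.465, 0.001]
ft_force: [-5.6, -2.1, 11.9]
grip_width: 0.181
grip_force: 45.0
```

```bash
python3 - <<'E'
from h import *
st=ctrl.get_state(); print(st["time"],st["position"],st["joint_positions"].round(2)); C=cam("wrist",st); print(pix(C,[.4995,-.0305,.092]))
cv2.imwrite("pics/w5.png",ctrl.get_image("wrist")[:,:,::-1])
cv2.imwrite("pics/top5.png",ctrl.get_image("top")[:,:,::-1])
go(st["position"],0,st)
E
```

```text
17.95 [ 0.53170012 -0.16013722  0.15161202] [-0.45  0.3   0.8   1.88 -0.24  1.06 -0.15]
[[84.24107929 73.71658313]]
shift [0. 0. 0.] turn [ 5.000e-02 -4.000e-02  5.561e+01]
```

View pics/w5.png

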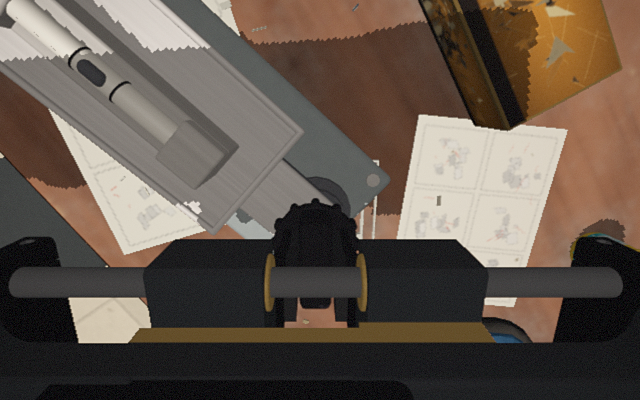

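The bubble (91,72) lies between the lines, near (79,57) and (118,92). I'll measure it along the vial axis.

```bash
cat > b.py <<'E'
from h import *
import sys
im=cv2.imread(sys.argv[1]); C=cam("wrist"); K,o,A=C
# rectify the vial: plane z=.092, along plate +y (right), 8 px/mm, centred at plate mid
u=np.array([np.cos(np.radians(103)),np.sin(np.radians(103)),0]); v=np.array([u[1],-u[0],0]); m=np.array([.4995,-.0305,.090])
s=np.float32([[-40,-8],[40,-8],[40,8],[-40,8]]); P=m+s[:,:1]/1000*u-s[:,1:]/1000*v
H=cv2.getPerspectiveTransform(pix(C,P).astype(np.float32),np.float32([[0,160],[800,160],[800,0],[0,0]]))
r=cv2.warpPerspective(im,H,(800,160)); cv2.imwrite(sys.argv[2],r)
E
python3 b.py pics/w5.png pics/r5.png
```

```text
(no output)
```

View pics/r5.png

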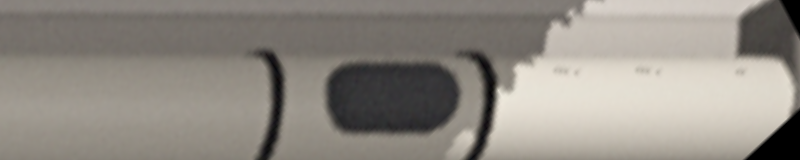

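The bubble is about 0.9 mm from the vial's centre, within tolerance. The foot has sunk 6 mm under 12 N, so it's on its stop, and the grip is 45 N. Handing in.

```bash
python3 -c "
from bench import ctrl
print(ctrl.close_job())"
```

```text
the job is handed in; nothing more can be done
None
```

I handed the job in at about 18 s of the 56 s allowed. The level is lying along the middle of the plate, let go, and the knob is gripped at 45 N and held fully down with the bubble about 0.9 mm off centre; the hand-in gave no verdict.

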